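# Hang the rinsed parts basket on the drip hook

## Task

Hang the metal parts basket up to drip: slide it along the white draining shelf so that its wire handle threads over the hook arm, and on until the handle lies in the arm's dip against the end stop, with the basket hanging free and level beyond the shelf. It is wet, so keep it low - slide it, never lift it more than about 2 cm above the shelf - do not tip it over, and never press on it harder than 20 N: how far back the hook stop is set must be felt or seen. Leave the other things on the cabinet where they are, and let go at the end.

Things in the scene. Friction and masses are not known exactly. Their poses are not given: they have to be found in the camera images.
- basket: open aluminium basket, 90 (its x) x 100 (its y) x 50 mm high, walls 3 mm, 0.18 to 0.35 kg, small rings inside. Origin: centre of its underside. It starts on the shelf short of the hook's tip, up to 20 mm off the centre line, up to 0.2 rad askew, and slides with friction. Pushed low while it hangs, it only swings: push its handle then. It hangs level if hung within 8 mm of the handle's middle.
- bail_peak (a point): underside of the peak of the basket's rigid wire handle, 95 mm above the basket's origin. 6 mm wire in the basket's x = 0 plane: uprights at y = +-35 mm from the rim (50 mm) up to 84 mm, then rising inwards to the peak (top 101 mm); a 6 mm cross bar at rim height joins their feet. The hook arm must pass under the peak, between the uprights.
- drip_stand: fixed draining stand. Origin: on the cabinet top under the middle of the white shelf's far edge; x runs from the shelf along the hook arm to the pillar, z up. Grey drip pan beyond the shelf (x 0 to 200, 16 mm high); steel pillar at x = 170 mm, 175 mm high, that clamps the arm (holds far more than 20 N). Hung home, the basket's origin is at x = 63+e to 67+e, z = 37 mm (e: see hook_line).
- shelf_mid (a point): centre of the flat top of the white draining shelf: 150 mm (stand x -150 to 0) by 120 mm, 45 mm above the cabinet top, no rims
- hook_line (a point): point at stand x 0, y 0, z 140 mm. Polished, slippery steel hook arm, 8 mm bar at y = 0; its setting e, 0 to 30 mm along x, differs each time and is not reported. Upper side in mm at stand x - e: tip 133 high at -55, ramp to 142 at -12 (lifts the basket 2 mm off the shelf), level to 52, down to the dip, 132 from 61 to 69, then a steep end stop up to 158 at 73.
- graver: engraving tool with a dark handle, 170 x 13 x 13 mm, lying along the right edge; a bystander. Origin: centre of its underside.
- saw_blade_box: small cream cardboard box, 40 x 62 x 17 mm, right; a bystander. Origin: centre of its underside.
- eye_loupe: black eye loupe cup, 41 mm across, 30 mm high, far right; a bystander. Origin: centre of its underside.
- stamp: black round stamp handle standing upright, 20 mm across, 60 mm high, far left; a bystander. Origin: centre of its underside.
- parts_box: small flat cream box, 24 x 50 x 10 mm, left; a bystander. Origin: centre of its underside.
- pearl_tin: shallow round dish of pearls, 66 mm across, 12 mm high, left; a bystander. Origin: centre of its underside.

How it is judged:
By the outcome, as a careful person would: the job done as asked, in the order asked, and still so for the second after the job is handed in, with the robot touching nothing.
It also fails if it takes over 72 s, if anything falls off the work surface, if the arm or the gripper's body presses on something with over 40 N, if the wrist force passes 120 N, or if a joint passes its speed limit or range.

## Robot

A 6-joint arm with a two-finger parallel gripper is mounted at the origin on a cart in front of the work surface, level with it; the furniture and walls round the work are solid. World frame = base frame: x ahead of the robot, y to its left, z up, the work surface at z = 0. Lengths are in mm, angles in rad, forces in N, time in s.
With the tool pointing down it reaches from about 350 to 925 mm from the base axis. Payload 6.4 kg.
Tool frame: the origin (TCP) lies midway between the tips of the shut fingers; the grasp point (between the pads) lies 19 mm behind it; z points along the fingers, y is the line along which they close (so a half turn about z gives the same grasp; the last joint's range is limited). The gripper opens to 94 mm and grips with 3 to 60 N. Pads are 16 mm wide; open, the fingers measure 119 mm over their backs; the gripper's body (75 mm by 177 mm) begins 78 mm behind the grasp point.
Start: joints at [-0.174, 0.245, 1.558, -0, 1.339, -0.174], TCP at [650.011, 0.004, 205.455] pointing down, gripper open.
Joint ranges: [-3.13, 3.13], [-1.02, 2.26], [0.13, 2.54], [-0.95, 4.09], [0.21, 2.88], [-2.74, 2.74]. Speed limits (rad/s): [2.57, 2.57, 3.14, 3.14, 3.14, 3.14].

## Interface

Orientations are given as a rotation vector (axis times angle).
In Python, from cell import ctrl gives the robot as it stands. Calls block until the motion is done:
- ctrl.move_to(position, orientation): joint-space move of the TCP to a pose.
- ctrl.move_straight(position, v=150, frame=None): straight line of the TCP; frame=None keeps the orientation; v is the mean speed in mm/s.
- ctrl.movej(angles): joint-space move.
- ctrl.open() and ctrl.clamp(): open the fingers fully, or close them until they stop; the grip force is fixed at half the most.
- ctrl.dwell(seconds).
- ctrl.solve_ik(position, orientation): joint angles nearest the present ones, or None.
- ctrl.read_state(): the state.
- ctrl.get_image(name): name is "scene" or "side" or "wrist"; returns a dict with "image" (400x640x3 uint8, red, green, blue), "fovy" (degrees; the focal length in pixels is half the picture's height over the tangent of half this angle, whatever the lens; pixels are square), "cx", "cy" (the principal point, pixels), "pose" (4x4, takes a point from camera to world coordinates); the wrist camera has in their place "T_tool_cam" (4x4, takes a point from camera to tool coordinates, whose origin is the TCP and whose axes are the flange's). Camera axes: x right, y down, z forward; pixel columns grow to the right and rows downward; lengths in mm; the calibration is good to about 2 mm. A picture is of the moment at which its call begins: read the wrist's pose just before it. There is no depth.
A pose or a line that the arm cannot do raises ctrl.Unreachable and nothing moves.
- ctrl.sign_off(): hands the job in; it is judged then, once.
Trained networks look in a picture, given as the dict that the camera call returned (one of the last four; its "shot" number tells which), for a name from the list of things; names that differ only in an ending like _2 or _b are one class to them, and where a whole thing is asked for, a point or a joint stands for the part that bears it (a point fixed in the world has none). Each returns a list of dicts, best first, with "p" (0 to 1); they miss things now and then, are a little off and sometimes report something else, mostly with a low value. They report only what shows in the picture. A call takes as long as a camera call.
- ctrl.find_in(thing, picture): "location" ([column, row] in pixels, amid what is visible of it).
The state is a dict: "time_s": time; "q": joint angles; "qvel": joint speeds; "tau": joint torques, N m; "position": TCP position; "tool_rot": TCP orientation; "wrist_force": force on the tool from outside, world axes, zero at the start; "ft_torque": the same for the moment, N m; "finger_gap": finger opening in mm; "grip_force": force on a finger pad.
Only numpy, scipy, OpenCV 4.12 (cv2) and the standard library are available. Lean on these libraries where they do the work, as an engineer would, in place of code of your own. Each camera call takes 0.05 s, during which the arm holds its last target. There are 200 camera calls.

## Working session

There is one attempt and no reset: what is moved stays moved. The work goes in short steps, each a Python script; the robot and the scene stay as the last script left them, time stands still between calls to the robot, and variables do not carry over. Pictures are saved under pics/ and viewed, at most 10 in all, crops included, and the job is handed in when it is done.

```bash
mkdir -p pics; cat > h.py <<'E'
import numpy as np, cv2
from cell import ctrl
from scipy.spatial.transform import Rotation as R
def shot(n):
    s=ctrl.read_state(); d=ctrl.get_image(n)
    if n=='wrist':
        T=np.eye(4);T[:3,:3]=R.from_rotvec(s['tool_rot']).as_matrix();T[:3,3]=s['position'];d['pose']=T@np.array(d['T_tool_cam'])
    return d
def save(d,f): cv2.imwrite('pics/'+f,cv2.cvtColor(np.asarray(d['image']),cv2.COLOR_RGB2BGR))
def foc(d): return 200/np.tan(np.radians(d['fovy'])/2)
def ray(d,p):
    f=foc(d);P=np.array(d['pose']);v=P[:3,:3]@np.array([(p[0]-d['cx'])/f,(p[1]-d['cy'])/f,1]);return P[:3,3],v
def onz(d,p,z):
    c,v=ray(d,p);return c+v*(z-c[2])/v[2]
def proj(d,X):
    P=np.array(d['pose']);c=P[:3,:3].T@(np.asarray(X,float)-P[:3,3]);f=foc(d);return np.array([d['cx']+f*c[0]/c[2],d['cy']+f*c[1]/c[2]])
E
cat > a.py <<'E'
from h import *
np.set_printoptions(precision=1,suppress=True)
for n in ['scene','side','wrist']:
    d=shot(n); save(d,n+'0.png'); print(n,d['fovy'],d['cx'],d['cy'],np.array(d['pose'])[:3].tolist())
    for t,z in [('basket',25),('bail_peak',95+45),('drip_stand',0),('shelf_mid',45),('hook_line',140)]:
        r=ctrl.find_in(t,d)[:2]
        for k in r: print(t,k['p'],k['location'],onz(d,k['location'],z))
print(ctrl.read_state())
E
python3 a.py
```

```text
scene 42.93053419288897 312.4644785662251 199.64284137341423 [[-0.8353563253930691, -0.43843866945851245, 0.33158911735646285, 252.0618888808352], [-0.5493609775916164, 0.6443886059387941, -0.5319453363230482, 519.3940834580234], [0.01955315640433194, -0.6265260231304894, -0.7791551940498894, 938.618714025587]]
basket 0.63 [385.0, 235.0] [ 454.8 -110.7   25. ]
basket 0.26 [243.1, 279.8] [642.6 150.6  25. ]
drip_stand 0.93 [314.9, 233.1] [593.9 -43.8   0. ]
drip_stand 0.59 [275.6, 308.8] [557.8 156.4   0. ]
shelf_mid 0.61 [311.2, 235.6] [580.5  -6.9  45. ]
shelf_mid 0.61 [215.6, 256.9] [714.2 147.9  45. ]
side 50.541267511386586 323.64128382773646 201.6003291360342 [[-0.9975207618939541, -0.056302313160324274, 0.042218232119567246, 539.1175944372212], [-0.06934551477733587, 0.6842927618440687, -0.7259026213398616, 579.3121694690366], [0.011980366053304525, -0.7270305809390779, -0.6865005500424711, 676.7437799529022]]
basket 0.78 [384.9, 204.0] [ 442.3 -113.3   25. ]
bail_peak 0.85 [385.7, 205.1] [458.   11.8 140. ]
bail_peak 0.37 [230.9, 283.3] [700.7 204.7 140. ]
drip_stand 0.75 [310
[... 488 characters left out ...]
4.4897295410079]]
basket 0.8 [154.4, 234.6] [428.2 -66.3  25. ]
bail_peak 0.81 [149.3, 230.7] [495.2 -19.2 140. ]
drip_stand 0.58 [297.7, 204.3] [617.5 -31.2   0. ]
drip_stand 0.53 [229.8, 334.3] [ 507.3 -241.     0. ]
shelf_mid 0.64 [288.8, 201.6] [610.6 -16.   45. ]
hook_line 0.68 [293.8, 204.7] [626.1   5.  140. ]
{'time_s': 0.9, 'q': array([-0.2,  0.2,  1.6, -0. ,  1.3, -0.2]), 'qvel': array([-0.,  0.,  0., -0.,  0., -0.]), 'tau': array([ -0. , -41.6, -31.5,   0.1,   0. ,   0. ]), 'position': array([650. ,  -0. , 205.5]), 'tool_rot': array([ 2.2,  2.2, -0. ]), 'wrist_force': array([-0. ,  1.3,  0.4]), 'ft_torque': array([-0., -0.,  0.]), 'grip_force': 0.0, 'finger_gap': 93.9772604095576}
```

View pics/side0.png

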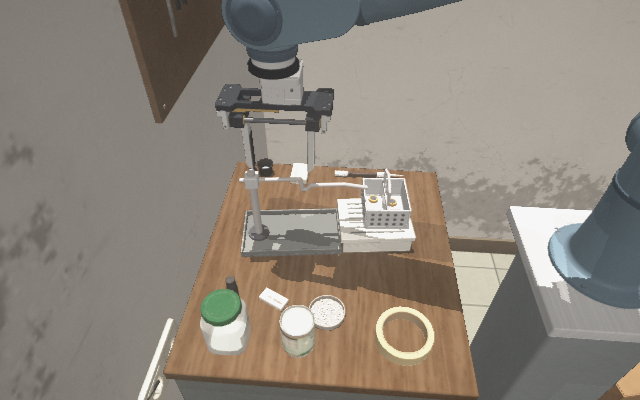

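View pics/wrist0.png

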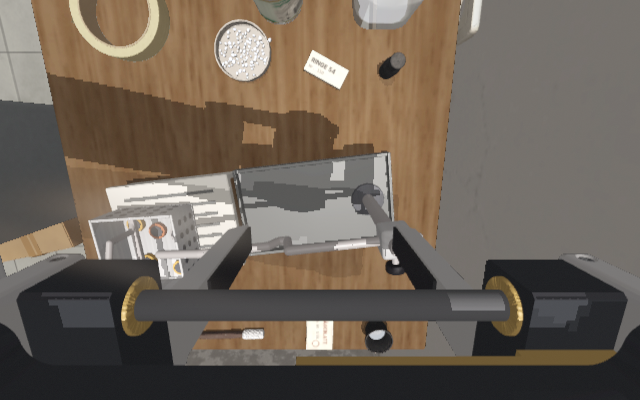

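```bash
cat > b.py <<'E'
from h import *
np.set_printoptions(precision=1,suppress=True)
s=ctrl.read_state(); ctrl.move_to([520,20,330],s['tool_rot'])
d=shot('wrist'); save(d,'w1.png'); np.save('w1.npy',d,allow_pickle=True)
for t,z in [('basket',70),('bail_peak',95+45),('shelf_mid',45),('hook_line',140)]:
    for k in ctrl.find_in(t,d)[:2]: print(t,k['p'],k['location'],onz(d,k['location'],z))
print(ctrl.read_state()['time_s'],ctrl.read_state()['position'])
E
python3 b.py; python3 -c "
import cv2;i=cv2.imread('pics/w1.png');cv2.imwrite('pics/w1c.png',cv2.resize(i[120:320,150:420],None,fx=2.9,fy=2.9,interpolation=2))"
```

```text
basket 0.82 [279.9, 230.5] [453.1 -69.   70. ]
bail_peak 0.83 [275.6, 230.1] [458.1 -43.2 140. ]
shelf_mid 0.69 [370.0, 199.5] [600.9 -23.5  45. ]
hook_line 0.66 [373.0, 203.9] [588.7  -6.4 140. ]
1.9 [520.1  19.9 328.4]
```

View pics/w1c.png

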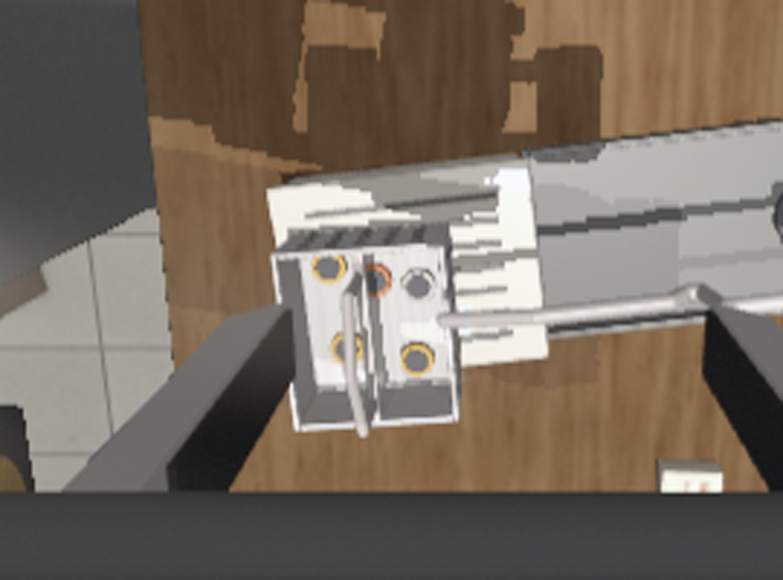

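```bash
cat > fit.py <<'E'
from h import *
from scipy.optimize import least_squares
np.set_printoptions(precision=2,suppress=True)
d=np.load('w1.npy',allow_pickle=True).item()
c=lambda u,v:np.array([u/2.9+150,v/2.9+120])
def T(p,L):
    cs,sn=np.cos(p[2]),np.sin(p[2]);return np.array([p[0]+cs*L[0]-sn*L[1],p[1]+sn*L[0]+cs*L[1],L[2]])
S=[((-150,60,45),c(267,187)),((0,60,45),c(528,155)),((0,-60,45),c(547,357))]
B=[((-45,50,95),c(273,253)),((45,50,95),c(449,247)),((45,-50,95),c(458,423)),((-45,-50,95),c(297,432)),((0,35,131),c(349,297)),((0,-35,131),c(364,432))]
for n,F,x0 in [('stand',S,[590,-30,.1]),('basket',B,[460,-50,.1])]:
    r=least_squares(lambda p:np.concatenate([proj(d,T(p,L))-q for L,q in F]),x0,x_scale=[10,10,.1]); print(n,r.x,r.fun)
    if n=='stand': st=r.x
    else: bk=r.x
cs,sn=np.cos(st[2]),np.sin(st[2]);M=np.array([[cs,sn],[-sn,cs]])
print('basket in stand',M@(bk[:2]-st[:2]),bk[2]-st[2])
for u,z in [(c(440,320),129),(c(690,293),156)]: print('arm',M@(onz(d,u,z)[:2]-st[:2]))
np.save('st.npy',st)
E
python3 fit.py
```

```text
stand [544.4  -40.8    0.11] [-0.79 -0.37  0.19  0.72  0.63 -0.33]
basket [452.43 -71.16   0.05] [ 0.04  0.14 -0.49 -0.75  0.56 -0.   -0.89 -0.47  0.67  0.69  0.03  0.33]
basket in stand [-94.75 -20.1 ] -0.0589044562220301
arm [-52.07  -1.01]
arm [62.9   8.88]
```

```bash
cat >> h.py <<'E'
st=np.load('st.npy')
Rs=R.from_euler('z',st[2])*R.from_matrix(np.diag([1.,-1,-1])); RV=Rs.as_rotvec()
cs,sn=np.cos(st[2]),np.sin(st[2]); M=np.array([[cs,sn],[-sn,cs]])
def W(x,y,z): return np.r_[st[:2]+M.T@np.array([x,y]),z]
def S(p): return np.r_[M@(np.asarray(p)[:2]-st[:2]),p[2]]
def go(x,y,z,v=150): ctrl.move_straight(W(x,y,z),v=v)
def rep(t=''):
    s=ctrl.read_state(); f=s['wrist_force']; print(t,'t%.1f'%s['time_s'],S(s['position']),'F',np.r_[M@f[:2],f[2]]); return np.r_[M@f[:2],f[2]]
np.set_printoptions(precision=1,suppress=True)
E
cat > c.py <<'E'
from h import *
print(ctrl.solve_ik(W(-93,-98,200),RV))
ctrl.clamp(); ctrl.move_to(W(-93,-98,200),RV); go(-93,-98,61); f0=rep('dn')
for y in [-90,-84,-80,-76,-72,-68,-64,-62.5]:
    go(-93,y,61,40); f=rep()
    if abs(f-f0).max()>12: break
go(-93,-95,61); go(-93,-95,200,250); go(-160,-20,260,250)
d=shot('wrist'); save(d,'w2.png'); np.save('w2.npy',d,allow_pickle=True); rep()
d=shot('side'); save(d,'s2.png'); np.save('s2.npy',d,allow_pickle=True)
E
python3 c.py
```

```text
[-0.5 -0.1  2.  -0.   1.3  0.9]
dn t5.4 [-92.3 -98.4  61.9] F [-0.3  0.2  0.3]
 t5.8 [-92.8 -89.8  61.4] F [-0.8 -0.3 -0. ]
 t6.1 [-93.  -83.7  61. ] F [ 0.6 -0.5 -0.6]
 t6.3 [-93.  -79.8  61. ] F [0.5 0.2 0.1]
 t6.6 [-93.  -75.7  61. ] F [ 0.2  0.1 -0.9]
 t6.8 [-93.1 -71.7  60.9] F [0.6 0.4 0.9]
 t7.1 [-93.1 -67.6  60.9] F [ 0.9  0.2 -0.5]
 t7.3 [-93.1 -63.6  60.9] F [-0.7 -0.5  0.9]
 t7.6 [-93.1 -62.3  61. ] F [-0.1 -0.6  0.1]
 t9.3 [-160.3  -20.1  258.2] F [ 0.2 -0.   0.2]
```

View pics/w2.png

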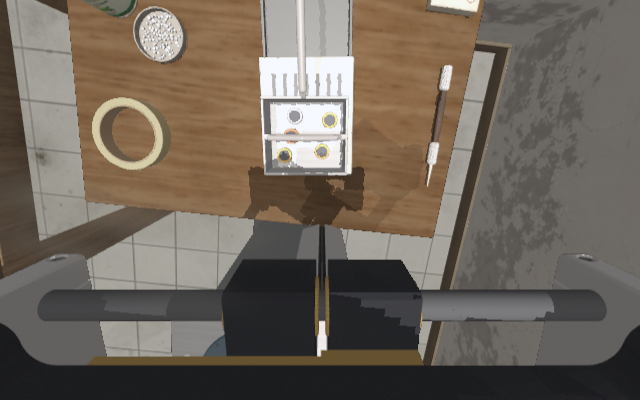

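```bash
python3 - <<'E'
from h import *
d=np.load('w2.npy',allow_pickle=True).item()
for n,p,z in [('shFL',(259,57),45),('shFR',(352,57),45),('bFL',(262,98),95),('bFR',(346,98),95),('bRL',(265,175),95),('bRR',(352,175),95),('peak',(306,136),145),('tip',(302,95),129),('armfar',(302,10),138)]:
    print(n,S(onz(d,p,z)))
i=cv2.imread('pics/w2.png');cv2.imwrite('pics/w2c.png',cv2.resize(i[0:190,210:400],None,fx=3.1,fy=3.1,interpolation=2))
E
```

```text
shFL [-2.2 58.2 45. ]
shFR [ -2.2 -58.3  45. ]
bFL [-55.7  47.   95. ]
bFR [-55.7 -47.8  95. ]
bRL [-143.4   47.8   95. ]
bRR [-143.3  -56.9   95. ]
peak [-96.4  -4.9 145. ]
tip [-56.2  -0.5 129. ]
armfar [ 16.7  -2.3 138. ]
```

View pics/w2c.png

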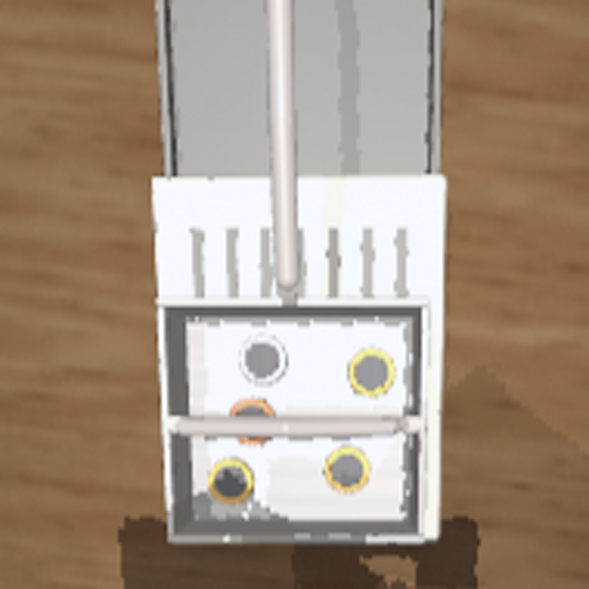

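```bash
cat > d.py <<'E'
from h import *
go(-166,-2,200,250); go(-166,-2,61,200); f0=rep('dn')
for x in [-150,-130,-110,-95,-85,-80,-76]:
    go(x,-2,61,60); f=rep()
    if abs(f).max()>10: print('STOP');break
go(x-12,-2,61); go(x-12,-2,250,250)
d=shot('wrist'); save(d,'w3.png'); np.save('w3.npy',d,allow_pickle=True); rep()
i=cv2.imread('pics/w3.png');cv2.imwrite('pics/w3c.png',cv2.resize(i[0:240,180:440],None,fx=2.5,fy=2.5,interpolation=2))
E
python3 d.py
```

```text
dn t10.6 [-164.6   -3.    62.6] F [ 0.5  0.2 -0.5]
 t11.0 [-149.4   -2.2   61.5] F [-0.7  0.1  0.3]
 t11.5 [-129.8   -2.    61. ] F [-0.5 -0.2  0.2]
 t12.0 [-109.6   -2.    61. ] F [-0.2 -0.4 -0. ]
 t12.4 [-94.5  -2.1  61.1] F [0.5 0.5 0.5]
 t12.7 [-84.5  -2.1  61.1] F [ 0.   0.1 -0.8]
 t12.9 [-79.7  -2.   61. ] F [ 0.   1.4 -0. ]
 t13.2 [-75.6  -2.1  61.1] F [-0.5  0.4 -0.3]
 t14.4 [-88.9  -1.5 247.9] F [ 0.5 -0.1 -0.7]
```

View pics/w3c.png

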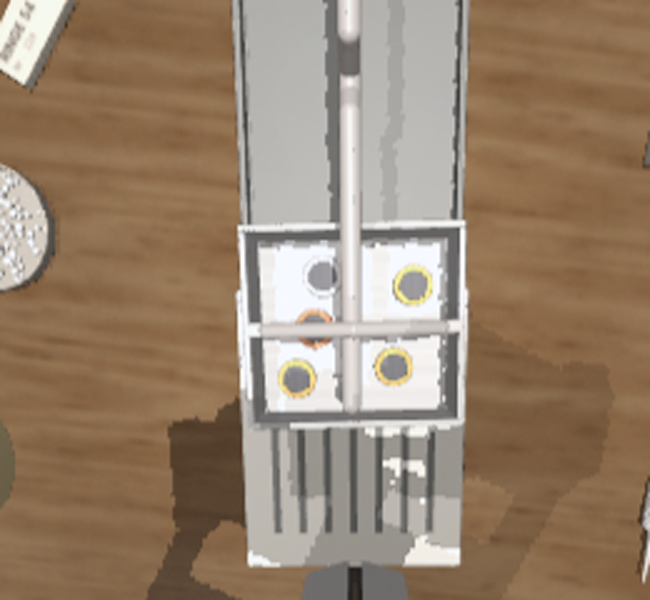

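```bash
python3 - <<'E'
from h import *
d=np.load('w3.npy',allow_pickle=True).item()
c=lambda u,v:(u/2.5+180,v/2.5)
for n,p,z in [('wire',c(352,328),145),('wireL',c(262,328),134),('wireR',c(450,326),134),('tip',c(350,411),129),('bFL',c(239,228),95),('bFR',c(464,222),95),('bRL',c(258,425),95),('bRR',c(462,425),95),('lvl_end',c(350,106),142),('dipstart',c(350,88),132),('darknear',c(350,75),132),('darkfar',c(350,37),158),('shRL',c(249,565),45),('shRR',c(461,565),45)]:
    print(n,S(onz(d,p,z)))
E
```

```text
wire [-20.2  -1.3 145. ]
wireL [-20.3  34.5 134. ]
wireR [-19.5 -40.2 134. ]
tip [-53.8  -0.4 129. ]
bFL [21.8 48.1 95. ]
bFR [ 24.2 -49.8  95. ]
bRL [-64.4  42.6  95. ]
bRR [-64.4 -52.2  95. ]
lvl_end [ 57.5  -0.6 142. ]
dipstart [ 66.1  -0.6 132. ]
darknear [ 70.5  -0.6 132. ]
darkfar [ 74.   -0.8 158. ]
shRL [-150.5   57.1   45. ]
shRR [-150.4  -62.1   45. ]
```

```bash
cat > e.py <<'E'
from h import *
go(-42,-1.5,160,200); go(-42,-1.5,143,80); ctrl.dwell(.3); rep('dn')
for x,z in [(-31,143),(-25,143.6),(-19,144),(-12,144),(-2,144),(8,144)]:
    go(x,-1.5,z,40); f=rep()
    if abs(f[:2]).max()>8 or abs(f[2])>8: print('STOP');break
ctrl.dwell(.3); rep()
d=shot('wrist'); save(d,'w4.png'); np.save('w4.npy',d,allow_pickle=True)
d2=shot('side'); save(d2,'s4.png')
a=cv2.imread('pics/w4.png')[0:260,180:460]; b=cv2.imread('pics/s4.png')[130:270,220:440]
cv2.imwrite('pics/c4.png',np.hstack([cv2.resize(a,(400,371)),cv2.resize(b,(400,371))]))
E
python3 e.py
```

```text
dn t15.7 [-41.8  -1.6 143.4] F [0.1 0.1 0.6]
 t16.1 [-30.7  -1.5 142.9] F [-0.  -0.  -0.9]
 t16.4 [-24.6  -1.5 143.7] F [-0.3  0.   0.7]
 t16.8 [-18.5  -1.6 144. ] F [-0.7  0.3  0.4]
 t17.1 [-11.7  -1.5 144. ] F [ 0.1 -0.3  0.1]
 t17.5 [ -1.6  -1.5 144. ] F [-0.3  0.1  0. ]
 t17.9 [  8.4  -1.6 144. ] F [0.8 0.7 0.1]
 t18.2 [  8.   -1.5 144. ] F [-0.   0.   0.1]
```

View pics/c4.png

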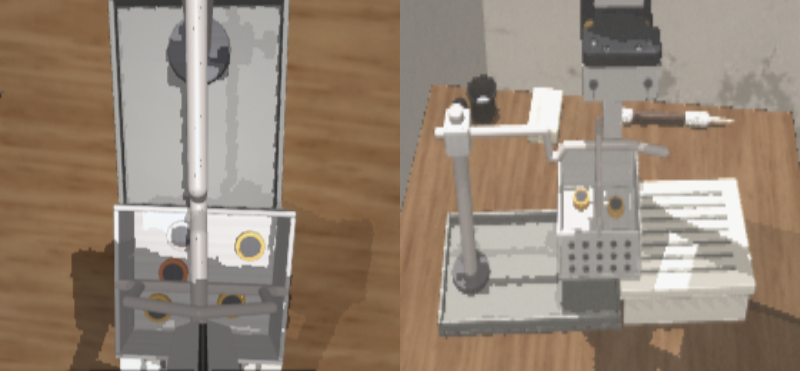

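```bash
cat > f.py <<'E'
from h import *
for x in [18,28,36,41,44,46,48]:
    go(x,-1.5,144,35); f=rep()
    if abs(f).max()>8: print('STOP');break
ctrl.dwell(.5); rep()
go(x-10,-1.5,146,60); go(x-25,-1.5,200,200); go(x-35,-1.5,250,200); ctrl.dwell(.5)
d=shot('wrist'); save(d,'w5.png'); np.save('w5.npy',d,allow_pickle=True)
d2=shot('side'); save(d2,'s5.png'); rep()
a=cv2.imread('pics/w5.png')[0:260,180:460]; b=cv2.imread('pics/s5.png')[130:270,220:440]
cv2.imwrite('pics/c5.png',np.hstack([cv2.resize(a,(400,371)),cv2.resize(b,(400,371))]))
E
python3 f.py
```

```text
t18.7 [ 18.3  -1.5 143.9] F [ 0.1  0.5 -0.1]
 t19.1 [ 28.3  -1.5 144. ] F [ 0.  -0.4  0.4]
 t19.5 [ 36.4  -1.6 144. ] F [ 0.4  0.4 -0.2]
 t19.8 [ 41.3  -1.5 144. ] F [-1.1 -0.4 -0.2]
 t20.1 [ 44.2  -1.5 144.1] F [-0.3  0.7  0.2]
 t20.3 [ 46.1  -1.5 144. ] F [0.2 0.1 0.1]
 t20.6 [ 48.1  -1.5 144. ] F [-0.   0.9 -0.5]
 t21.1 [ 48.   -1.5 144. ] F [0.5 0.2 0.1]
 t22.8 [ 13.   -1.5 249.9] F [-0.   0.5 -0.3]
```

View pics/c5.png

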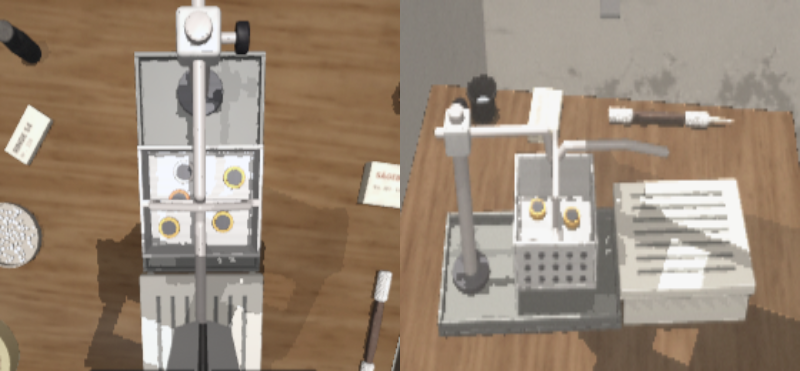

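```bash
python3 - <<'E'
from h import *
d=np.load('w5.npy',allow_pickle=True).item()
k=1/1.4286
for n,p,z in [('wire',(200,207),138),('FL',(140,148),87),('FR',(262,147),87),('RL',(141,257),87),('RR',(259,258),87),('wL',(148,205),126),('wR',(254,205),126)]:
    print(n,S(onz(d,(p[0]*k+180,p[1]*k),z)))
i=cv2.imread('pics/w5.png');a=i[80:190,250:390]
j=cv2.imread('pics/s5.png')[170:270,260:400]
cv2.imwrite('pics/c5b.png',np.hstack([cv2.resize(a,(400,314),interpolation=2),cv2.resize(j,(400,314),interpolation=2)]))
E
```

```text
wire [ 68.4  -0.4 138. ]
FL [111.7  47.4  87. ]
FR [112.4 -49.3  87. ]
RL [24.2 49.7 87. ]
RR [ 23.4 -49.9  87. ]
wL [ 69.2  37.3 126. ]
wR [ 69.2 -39.5 126. ]
```

View pics/c5b.png

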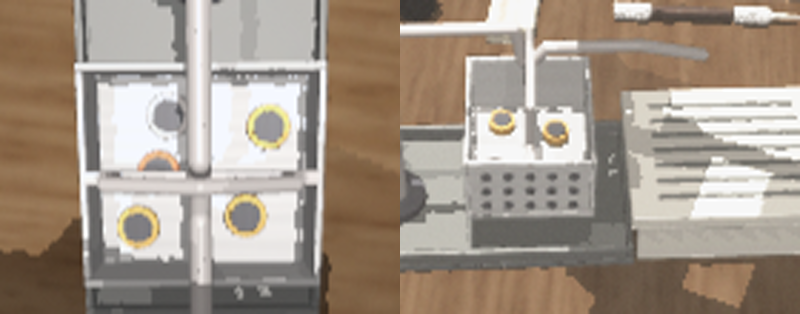

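The wire sits in the dip at stand x ≈ 68 mm, against the foot of the end stop. It is centred and the basket hangs level, the robot is clear of it, and the bystanders haven't moved.

```bash
python3 -c "
from h import *
ctrl.open(); ctrl.dwell(1); rep(); print(ctrl.sign_off())"
```

```text
t25.3 [ 13.   -1.5 250. ] F [ 0.8  0.7 -0.4]
the job is handed in; nothing more can be done
None
```

The basket hangs level in the hook's dip against the end stop, beyond the shelf. Wrist force readings stayed under 2 N, the gripper is clear of it, and the job was handed in at 25 s.

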